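# Rinse a bowl behind the splash guard

### The job

Swing the splash guard of the bowl rinser back until it stands upright, and set the single upside-down rice bowl gently on the middle of the round grille, still upside down. Then lower the guard until it is in line with the red pointer beside it (within 5 degrees) and let go, so that it holds there by itself. Last, push the valve lever well over to its blue side, hold it there for a good second and let it spring back to the centre; leave the pointer and all the other things as they are.

Things in the scene. Friction and masses are not known exactly. Their poses are not given: they have to be found in the camera images.
- bowl: White rice bowl standing upside down on its rim, loose, 55 g; rim 89 mm across, 53 mm high. Origin: centre of the rim plane (the underside as it stands); z up through the foot. The foot on top is a disc 39 mm across from z = 44 to 53 mm; grip it there with the fingertips (the body widens below it; the next lower 33 mm are a curved wall).
- rinser: Bowl rinser, fixed: steel drip tray 170 (x) x 180 (y) x 30 mm; origin centre of its underside; its front faces its own -x (towards the robot), yaw within 0.15 rad. Two hinge posts 22 x 12 mm stand at x = 75, y = +-73 mm, up to 138 mm high.
- grille (a point): Centre of the top of the round black-rimmed grille (120 mm across) in the rinser's tray, at [-12, 0, 36.7] mm of the rinser; the bowl's underside rests at about 35 to 37 mm above the table.
- guard_axis (a point): Middle of the guard's hinge axis, at [75, 0, 125] mm of the rinser; the axis runs along the rinser's y. The pointer turns on the same axis.
- guard (a joint): Angle of the clear bluish splash guard on its friction hinge (rad): 0 = level, reaching from the hinge towards the rinser's -x over the grille; pi/2 = upright; limit 1.9. It stays where it is left; moving it takes about 2 to 5 N at the grip (220 g, hinge friction 0.55 N m). Panel 130 mm wide; from the hinge to its free edge 144 mm.
- guard_grip (a point): Centre of the guard's black round grip: disc 32 mm in diameter, 16 mm thick along the hinge axis, on a 12 mm neck, 175 mm from the hinge axis and 31 mm beyond the panel's free edge; relative to the axis at (-175 cos q, 0, 175 sin q) mm in the rinser's axes. Pinched across its thickness (fingers closing along the hinge axis) it turns between the fingers. Own x axis: from grip to hinge.
- pointer (a joint): Angle of the red pointer, same zero and sense as joint guard: the angle to which the guard must be set (0.4 to 0.9 rad). It is stiff; do not touch it.
- pointer_tip (a point): Free end of the red pointer, a bar 90 mm long turning on the guard's axis at y = -90 mm of the rinser (on its right side, 20 mm outside the panel). Own x axis runs from the tip to the hinge.
- valve: Grey valve box 84 (x) x 110 (y) x 46 mm, fixed; origin centre of its underside, yaw within 0.3 rad. Its +y end (left as seen from the robot) carries the blue plate and blue dot.
- lever (a joint): Angle of the spring-centred valve lever (rad): 0 upright (rest), positive = leaning to the blue side (valve's +y), limits +-0.6. It counts as well over above 0.35. Spring 0.8 N m/rad, so about 3 to 5 N at the knob. It pivots about the valve's x axis, 48 mm above the table, and springs back by itself.
- lever_knob (a point): Middle of the lever's black knob, 30 mm thick and 44 mm tall, on a 12 mm rod; 90 mm from the pivot, so 138 mm above the table at rest; the knob's top is at 154 mm.
- pepper: Pepper shaker, 43 x 43 x 75 mm, loose bystander; origin underside.
- toothpicks: Red toothpick jar, 46 x 46 x 66 mm, loose bystander; origin underside.
- spout: Beige spare spout, 33 x 33 x 48 mm, loose bystander; origin underside.
- stack: Stack of upside-down bowls, 89 x 89 x 62 mm, loose bystander (not the bowl to rinse); origin underside.

How it is judged:
On the way, in this order (a step that is already met when the one before it is completed fails the run):
1. the guard stands upright (swung back past 75 degrees) (value of joint guard above 1.31 rad), for 0.2 s.
2. the bowl stands upside down on the middle of the grille, released (horizontal distance between bowl and grille below 0.018 m and z of bowl in the frame of grille between -0.005 and 0.006 m and angle between bowl's own z axis and vertical below 0.1 rad and contact force between the fingers and bowl below 0.1 N), for 0.2 s.
3. the guard is in line with the red pointer within 5 degrees and holds, released (angle between the x axis of guard_grip and the x axis of pointer_tip, either way round below 0.09 rad and contact force between the fingers and guard below 0.1 N and velocity of joint guard between -0.02 and 0.02 rad/s), for 0.5 s.
4. the lever is held well over to the blue side (past 0.35 rad) for a second (value of joint lever above 0.35 rad), for 0.9 s.
5. the lever is back at the centre (value of joint lever between -0.06 and 0.06 rad), for 0.3 s.
At the end, for the whole second after the job is handed in: The bowl stands upside down on the grille within 18 mm of its middle, the guard holds within 5 degrees of the red pointer, the lever is centred within 0.06 rad, and all are released and at rest (all of step 2 and all of step 5 and angle between the x axis of guard_grip and the x axis of pointer_tip, either way round below 0.09 rad and contact force between the fingers and guard below 0.1 N and linear speed of bowl below 0.02 m/s); the robot touches nothing.
It fails at once if the pepper shaker, toothpick jar, spare spout, bowl stack: one of them is moved by more than 30 mm (distance of any of pepper, toothpicks, spout, stack from where it was at the start of the episode above 0.03 m).
It fails at once if the red pointer is moved (distance of pointer_tip from where it was at the start of the episode above 0.008 m).
It fails at once if the lever is pushed to the side away from the blue mark (value of joint lever below -0.3 rad).
It fails at once if the bowl is dropped onto the rinser (arrives faster than 0.7 m/s) (horizontal distance between bowl and grille below 0.06 m and z of bowl in the frame of grille below 0.06 m and linear speed of bowl above 0.7 m/s).
It also fails if it takes over 72 s, if anything falls off the work surface, if the arm or the gripper's body presses on something with over 40 N, if the wrist force passes 120 N, or if a joint passes its speed limit or range.

### The arm

A 6-joint arm with a two-finger parallel gripper is mounted at the origin on a cart in front of the work surface, level with it; the furniture and walls round the work are solid. World frame = base frame: x ahead of the robot, y to its left, z up, the work surface at z = 0. Lengths are in m, angles in rad, forces in N, time in s.
With the tool pointing down it reaches from about 0.35 to 0.85 m from the base axis. Payload 8.1 kg.
Tool frame: the origin (TCP) lies between the finger pads; the fingertips stand nose_length ahead of it and the grasp point (between the pads) lies 2 mm behind it (nose_length is the distance from the TCP to the fingertips, in m); z points along the fingers, x is the direction in which the jaws open and shut, and the axes are right-handed (so a half turn about z gives the same grasp; the last joint's range is limited). The gripper opens to 93 mm and grips with 3 to 60 N. Pads are 15 mm wide; open, the fingers measure 128 mm over their backs; the gripper's body (75 mm by 188 mm) begins 65 mm behind the grasp point.
Start: joints at [1.038, 0.13, 1.488, -0, 1.523, -0.085], TCP at [0.26, 0.541, 0.236] pointing down, gripper open.
Joint ranges: [-2.96, 2.96], [-0.89, 2.26], [0.02, 2.5], [-1.34, 4.48], [0, 2.73], [-2.66, 2.66]. Speed limits (rad/s): [2.39, 2.39, 2.79, 3.14, 3.14, 3.14].

### API

Orientations are given as a rotation vector (axis times angle).
In Python, from plant import * gives the robot as it stands.
- The arm moves only by the tool carry_out, never from a script. Its argument "steps" is a list of rows, each an object with "xyz": the shift along the world's x, y, z in cm, a list of three; "rot": the turn, a rotation vector about the world's x, y, z in degrees, a list of three. In form: [{"xyz": [tx, ty, tz], "rot": [rx, ry, rz]}, ...]. A call has 1 to 10 rows; each row is the pose to reach, as a shift and turn from the pose commanded when the call began; what a row does not reach only later rows make up. A row lasts 1/10 s, in which the tool goes at most 50 mm and 8.59 degrees, less where a joint would pass 70% of its speed; a pose out of reach is approached as far as the arm can. A call with a gripper value outside its range is refused whole. "grip" is the opening, from 0 (shut) to 1 (fully open), set as the call begins (left out, the last holds). The fingers move at their own pace and stop on an object; "force" is the grip in N (left out, the last holds). Time passes only in rows, so rows that repeat a pose let the fingers close. It gives the time, the measured TCP pose, the force and the opening at its end, in the units of the state.
- read_state(): the state, without advancing time (a new reading comes with each control period).
- read_camera(name): name is "scene" or "top" or "wrist"; returns the picture (400x640x3 uint8, red, green, blue); there is no depth.
- calibration(name): a dict with "fov_y" (degrees; the focal length in pixels is half the picture's height over the tangent of half this angle, whatever the lens; pixels are square), "cx", "cy" (the principal point, pixels), "xyz" and "attitude" of the camera in the world. Camera axes: x right, y down, z forward; pixel columns grow to the right and rows downward; lengths in m; the calibration is good to about 2 mm. A picture is of the moment at which its call begins: read the wrist's pose just before it. calibration takes no time and is no camera call; for the wrist camera it gives the pose at the moment of the call.
- close_job(): hands the job in, once; it reports no verdict.
The state is a dict: "t": time; "q": joint angles; "dq": joint speeds; "joint_torque": joint torques, N m; "tool_pos": TCP position; "orientation": TCP orientation; "force": force on the tool from outside, world axes, zero at the start; "wrist_torque": the same for the moment, N m; "opening": finger opening in m.
Only numpy, scipy, OpenCV 4.12 (cv2) and the standard library are available. Lean on these libraries where they do the work, as an engineer would, in place of code of your own. Each camera call takes 0.05 s, during which the arm holds its last target.

## Working session

There is one attempt and no reset: what is moved stays moved. The work goes in short steps, Python scripts to look and compute and a tool call to move; the robot and the scene stay as the last step left them, time stands still between calls to the robot, and variables do not carry over. Pictures are saved under pics/ and viewed, and the job is handed in when it is done.

Besides the shell and the picture viewer there is one more tool, called after "Emit:" as name(argument=value, ...), one argument or row to a line, values as JSON. carry_out: Moves the arm, as the interface text tells. Its arguments: {"type":"object","properties":{"steps":{"type":"array","items":{"type":"object","properties":{"xyz":{"type":"array","items":{"type":"number"}},"rot":{"type":"array","items":{"type":"number"}}}}},"grip":{"type":"number"},"force":{"type":"number"}},"required":["steps"]}

```bash
mkdir -p pics; ls; python3 - <<'E'
from plant import *
import cv2
s=read_state(); print(s)
for n in ["scene","top","wrist"]:
    c=calibration(n); print(n,c)
    cv2.imwrite(f"pics/{n}0.png",cv2.cvtColor(read_camera(n),cv2.COLOR_RGB2BGR))
E
```

```text
pics
{'t': 0.0, 'q': array([ 1.03761613e+00,  1.31154279e-01,  1.48926549e+00, -1.18511831e-05,
        1.52298327e+00, -8.53959630e-02]), 'dq': array([-0.00073737,  0.00222358,  0.00044889, -0.00051462, -0.0004116 ,
       -0.00035209]), 'joint_torque': array([-1.49090461e-03, -5.59872794e+01, -4.91737068e+01,  7.65833328e-02,
        3.62774951e-02, -1.57952327e-04]), 'tool_pos': array([0.25949331, 0.54039694, 0.2345991 ]), 'orientation': array([ 2.65850158e+00,  1.67233027e+00, -2.51828672e-03]), 'force': array([-0.05003797,  0.2396611 ,  0.05250689]), 'wrist_torque': array([ 0.01607989, -0.0181295 , -0.01290569]), 'opening': 0.09290505632924533}
scene {'fov_y': 54.20443216066596, 'cx': 324.0546090008994, 'cy': 201.82265345977797, 'xyz': array([ 0.18295862, -0.89685085,  0.48300456]), 'attitude': array([-1.92676097,  0.42289876, -0.32089827])}
top {'fov_y': 54.68426256588557, 'cx': 324.07511430652175, 'cy': 203.4651906716528, 'xyz': array([ 0.37628663, -0.09405841,  1.28026483]), 'attitude': array([-2.17633718,  2.11694799, -0.18536376])}
wrist {'fov_y': 59.07764511541413, 'cx': 314.52982233950536, 'cy': 199.97761737423482, 'xyz': array([0.19845573, 0.56984617, 0.38471   ]), 'attitude': array([2.47857559, 1.55853008, 0.18921773])}
```

View pics/scene0.png

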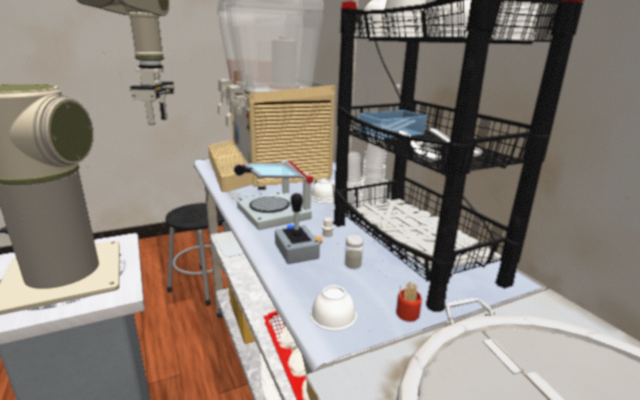

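View pics/top0.png

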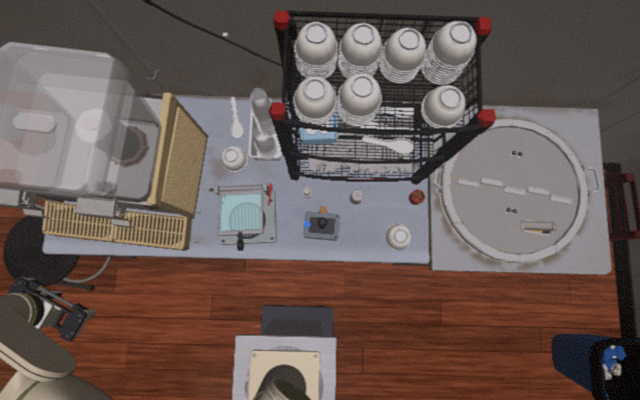

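View pics/wrist0.png

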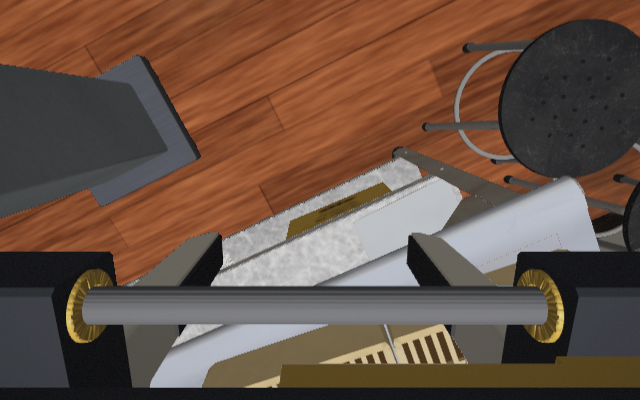

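```bash
cat > h.py <<'E'
import numpy as np, cv2
from scipy.spatial.transform import Rotation as R
from plant import *
def K(c,H=400):
    f=H/2/np.tan(np.radians(c['fov_y'])/2); return f
def ray(c,u,v):
    f=K(c); d=np.array([(u-c['cx'])/f,(v-c['cy'])/f,1.]); return R.from_rotvec(c['attitude']).apply(d)
def onz(c,u,v,z):
    d=ray(c,u,v); o=np.array(c['xyz']); return o+d*(z-o[2])/d[2]
def proj(c,P):
    P=np.atleast_2d(P); p=R.from_rotvec(c['attitude']).inv().apply(P-np.array(c['xyz'])); f=K(c)
    return np.c_[p[:,0]/p[:,2]*f+c['cx'],p[:,1]/p[:,2]*f+c['cy']]
def tri(obs):
    A=np.zeros((3,3));b=np.zeros(3)
    for c,u,v in obs:
        d=ray(c,u,v);d/=np.linalg.norm(d);M=np.eye(3)-np.outer(d,d);A+=M;b+=M@np.array(c['xyz'])
    return np.linalg.solve(A,b)
def crop(img,x0,y0,x1,y1,s,name):
    c=cv2.resize(img[y0:y1,x0:x1],None,fx=s,fy=s,interpolation=cv2.INTER_CUBIC)
    for x in range((x0+9)//10*10,x1,10):
        cv2.line(c,((x-x0)*s,0),((x-x0)*s,6 if x%50 else 14),(0,0,255),1)
        if x%20==0: cv2.putText(c,str(x),((x-x0)*s-10,22),0,.35,(0,0,255),1)
    for y in range((y0+9)//10*10,y1,10):
        cv2.line(c,(0,(y-y0)*s),(6 if y%50 else 14,(y-y0)*s),(0,0,255),1)
        if y%20==0: cv2.putText(c,str(y),(10,(y-y0)*s+4),0,.35,(0,0,255),1)
    cv2.imwrite(name,c)
E
python3 - <<'E'
from h import *
t=cv2.imread('pics/top0.png');s=cv2.imread('pics/scene0.png')
crop(t,200,140,360,260,5,'pics/t1.png')
crop(t,340,170,440,260,6,'pics/t2.png')
crop(s,200,140,360,260,5,'pics/s1.png')
crop(s,290,210,440,330,5,'pics/s2.png')
E
```

```text
(no output)
```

View pics/t1.png

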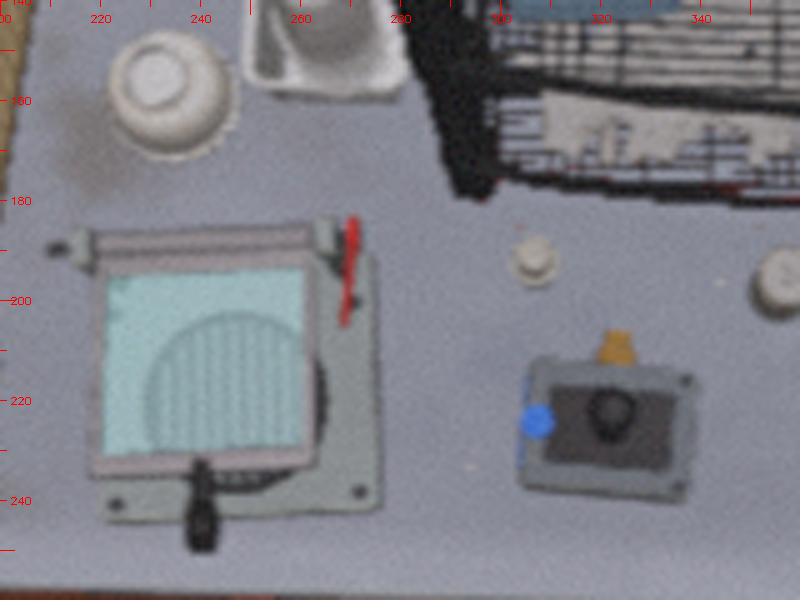

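View pics/t2.png

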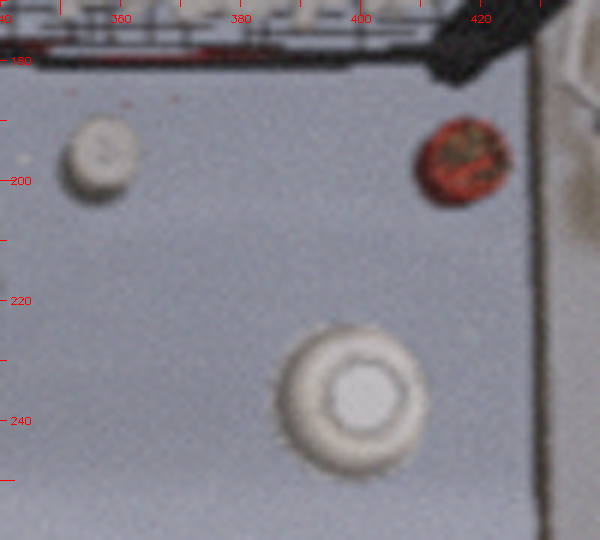

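View pics/s1.png

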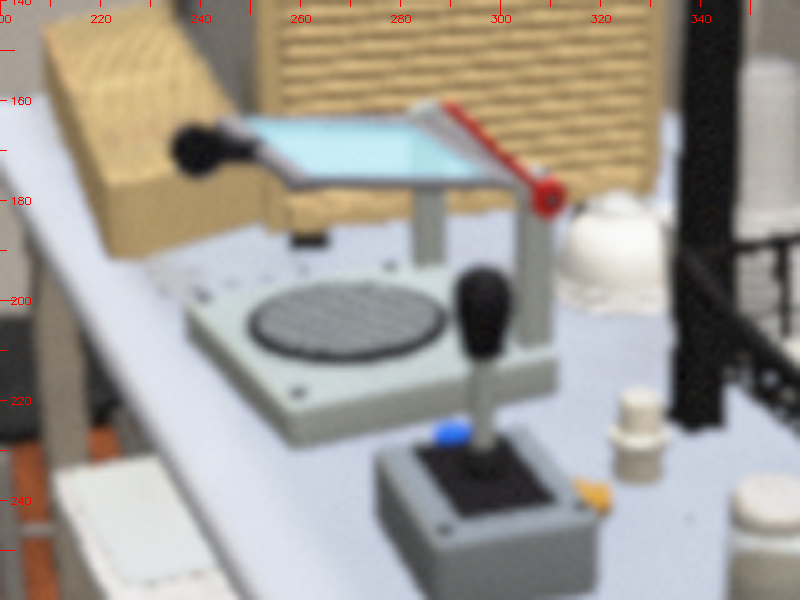

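View pics/s2.png

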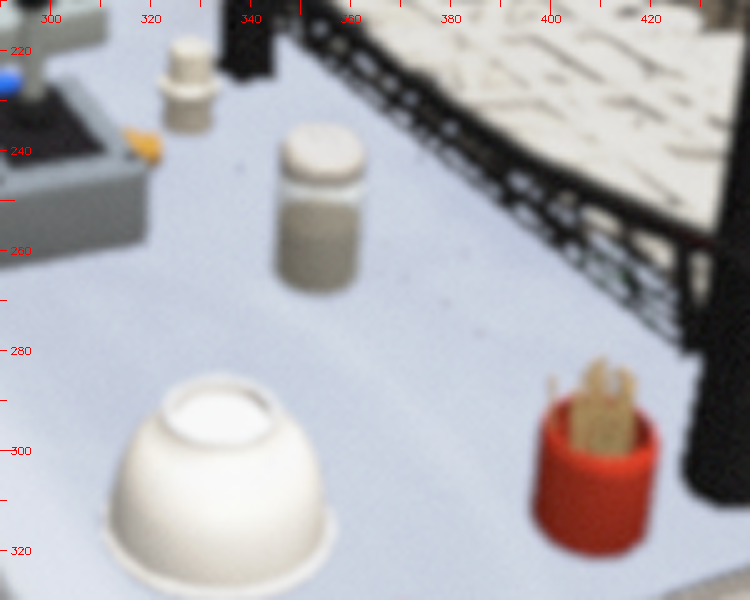

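```bash
cat > fit.py <<'E'
from h import *
from scipy.optimize import least_squares
T=calibration('top');S=calibration('scene')
o=-0.4
print('bowl foot top',onz(T,401+o,236.2+o,.053),'rim',onz(T,398.6+o,236.7+o,.003))
print('bowl foot scene', onz(S,333.5+o,293+o,.053))
def G(p,P): # rinser local->world
    x,y,a=p[:3];c,s=np.cos(a),np.sin(a);return np.array([x+c*P[0]-s*P[1],y+s*P[0]+c*P[1],P[2]])
obs=[('T',(276.4,242),lambda p:G(p,(-.085,-.09,.03))),('T',(221,244.4),lambda p:G(p,(-.085,.09,.03))),
('S',(259.4,226.4),lambda p:G(p,(-.085,-.09,.03))),('S',(311,212),lambda p:G(p,(.085,-.09,.03))),('S',(238,201),lambda p:G(p,(-.085,.09,.03))),
('S',(269.8,204.2),lambda p:G(p,(-.012,0,.0367))),('T',(247.3,220.5),lambda p:G(p,(-.012,0,.0367))),
('T',(240.4,245),lambda p:G(p,(.075-.175*np.cos(p[3]),0,.125+.175*np.sin(p[3])))),
('S',(239.2,169.8),lambda p:G(p,(.075-.175*np.cos(p[3]),0,.125+.175*np.sin(p[3])))),
('T',(269,205),lambda p:G(p,(.075-.09*np.cos(p[4]),-.09,.125+.09*np.sin(p[4])))),
('S',(289.2,160.6),lambda p:G(p,(.075-.09*np.cos(p[4]),-.09,.125+.09*np.sin(p[4])))),
('S',(309.6,179.4),lambda p:G(p,(.075,-.09,.125))),
]
C={'T':T,'S':S}
def res(p): return np.concatenate([proj(C[k],f(p))[0]-np.array(uv)-o for k,uv,f in obs])
r=least_squares(res,[.55,.15,0,0,.6],loss='soft_l1')
p=r.x
if __name__=='__main__':
    print('rinser',p,'deg',np.degrees(p[2:]));print(res(p).reshape(-1,2).round(1))
    print('grille',G(p,(-.012,0,.0367)),'axis',G(p,(.075,0,.125)),'grip',G(p,(.075-.175*np.cos(p[3]),0,.125+.175*np.sin(p[3]))))
    v=np.array([onz(T,u+o,w+o,.046)[:2] for u,w in [(306,212),(339.4,215),(337,240.6),(304,237.6)]])
    print('valve',v.round(4),v.mean(0)); d=(v[0]+v[3]-v[1]-v[2])/2;print(np.linalg.norm(d),'yaw',np.arctan2(-d[0],d[1]))
    print('knob',onz(T,322.4+o,222.3+o,.154),tri([(T,322.4+o,222.3+o),(S,296.6+o,194+o)]))
    for n,u,w,z in [('stack',231,155.5,.062),('spout',307,191.5,.048),('pepper',357,195,.075),('tooth',417,197,.066)]: print(n,onz(T,u,w,z))
E
python3 fit.py
```

```text
bowl foot top [ 0.47353269 -0.35675462  0.053     ] rim [ 0.47561995 -0.35947809  0.003     ]
bowl foot scene [ 0.47264538 -0.3618209   0.053     ]
rinser [0.52466397 0.13572981 0.07283062 0.15897876 0.78462328] deg [ 4.17288717  9.10881193 44.95560253]
[[ 0.2 -0.2]
 [-0.7 -0.1]
 [-2.3 -4.8]
 [ 1.5 -1.6]
 [-2.1 -1.7]
 [-0.4 -0.9]
 [ 0.5 -0.3]
 [ 0.7  0.1]
 [-0.  -0.1]
 [ 0.9 -0.4]
 [-0.1  0.2]
 [ 0.3  0.6]]
grille [0.51269578 0.13485661 0.0367    ] axis [0.59946514 0.14118728 0.125     ] grip [0.42713006 0.12861377 0.15270424]
valve [[ 0.5435 -0.0519]
 [ 0.5368 -0.1597]
 [ 0.4544 -0.1537]
 [ 0.4611 -0.0484]] [ 0.49895222 -0.10340753]
0.10672209192828838 yaw -0.0623725503716559
knob [ 0.49982547 -0.10458847  0.154     ] [ 0.50121266 -0.10507231  0.15377531]
stack [0.7176084  0.19502928 0.062     ]
spout [ 0.60898834 -0.05432695  0.048     ]
pepper [ 0.59729833 -0.21394696  0.075     ]
tooth [ 0.59811148 -0.40721773  0.066     ]
```

```bash
python3 - <<'E'
import plant
print([n for n in dir(plant) if not n.startswith('_')]); print(getattr(plant,'nose_length',None))
E
```

```text
['IKError', 'calibration', 'close_job', 'nose_length', 'read_camera', 'read_state']
0.017
```

Emit:
carry_out(
  steps=[
    {"xyz":[0,-4,3],"rot":[0,0,5]},
    {"xyz":[2,-8.5,5],"rot":[0,0,12]},
    {"xyz":[4,-13,5],"rot":[0,0,18]},
    {"xyz":[6,-17.5,5],"rot":[0,0,25]},
    {"xyz":[8,-22,5],"rot":[0,0,30]},
    {"xyz":[10,-26.5,5],"rot":[0,0,30]},
    {"xyz":[12,-31,5],"rot":[0,0,30]},
    {"xyz":[14,-35.5,5],"rot":[0,0,30]},
    {"xyz":[16,-39.5,4],"rot":[0,0,30]},
    {"xyz":[16.8,-41.2,3],"rot":[0,0,30]},
  ],
  grip=1,
  force=15,
)

```text
t: 1.15
tool_pos: [0.4289, 0.1256, 0.2656]
orientation: [2.138, 2.3, 0.0]
force: [-0.2, -0.6, -1.3]
opening: 0.0932
```

```bash
python3 - <<'E'
from h import *
c=calibration('wrist'); im=cv2.cvtColor(read_camera('wrist'),cv2.COLOR_RGB2BGR)
s=read_state();print(s['tool_pos'])
for P in [[.4271,.1286,.1527],[.5995,.1412,.125],s['tool_pos']-[0,0,.11]]:
    q=proj(c,P)[0];print(q);cv2.drawMarker(im,tuple(int(v) for v in q),(0,255,0),0,12,1)
cv2.imwrite('pics/w1.png',im)
E
```

```text
[0.42859382 0.12451573 0.2633053 ]
[318.29129223 200.49414808]
[317.66283341 367.44283575]
[312.84486663 202.19802398]
```

View pics/w1.png

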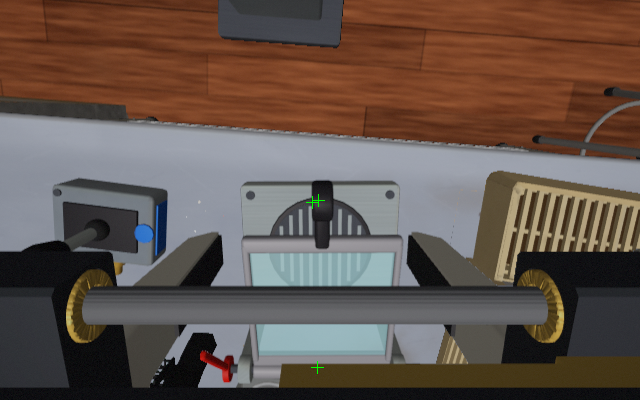

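Emit:
carry_out(
  steps=[
    {"xyz":[0,0.1,-4]},
    {"xyz":[0,0.1,-8]},
    {"xyz":[0,0.1,-11.5]},
    {"xyz":[0,0.1,-11.5]},
  ],
)

```text
validation failed for argument at $.st...
```

Emit:
carry_out(
  steps=[
    {"xyz":[0,0,0]},
    {"xyz":[0,0,0]},
    {"xyz":[0,0,0]},
    {"xyz":[0,0,0]},
    {"xyz":[0,0,0]},
    {"xyz":[0,0,0]},
  ],
  grip=0,
  force=20,
)

```text
validation failed for argument at $.st...
```

Emit:
carry_out(
  steps=[
    {"xyz":[0,0.1,-4],"rot":[0,0,0]},
    {"xyz":[0,0.1,-8],"rot":[0,0,0]},
    {"xyz":[0,0.1,-11.5],"rot":[0,0,0]},
    {"xyz":[0,0.1,-11.5],"rot":[0,0,0]},
  ],
)

```text
t: 1.6
tool_pos: [0.4237, 0.1295, 0.1454]
orientation: [-2.131, -2.3, 0.012]
force: [-0.9, 0.2, 0.1]
opening: 0.0931
```

Emit:
carry_out(
  steps=[
    {"xyz":[0,0,0],"rot":[0,0,0]},
    {"xyz":[0,0,0],"rot":[0,0,0]},
    {"xyz":[0,0,0],"rot":[0,0,0]},
    {"xyz":[0,0,0],"rot":[0,0,0]},
    {"xyz":[0,0,0],"rot":[0,0,0]},
    {"xyz":[0,0,0],"rot":[0,0,0]},
  ],
  grip=0,
  force=20,
)

```text
t: 2.2
tool_pos: [0.428, 0.1299, 0.1511]
orientation: [2.135, 2.304, 0.001]
force: [0.2, 1.1, 0.1]
opening: 0.0493
```

Emit:
carry_out(
  steps=[
    {"xyz":[0,0,0],"rot":[0,0,0]},
    {"xyz":[0,0,0],"rot":[0,0,0]},
    {"xyz":[0,0,0],"rot":[0,0,0]},
    {"xyz":[0,0,0],"rot":[0,0,0]},
    {"xyz":[0,0,0],"rot":[0,0,0]},
  ],
)

```text
t: 2.7
tool_pos: [0.4276, 0.1312, 0.1506]
orientation: [-2.134, -2.303, -0.003]
force: [0.3, 8.4, -1.3]
opening: 0.0162
```

```bash
python3 - <<'E'
import numpy as np
q0=.159;ps=.073
for q in np.linspace(q0,1.68,20)[0:]:
    d=17.5*(np.cos(q0)-np.cos(q)); print(round(q,3),np.round([d*np.cos(ps),d*np.sin(ps),17.5*(np.sin(q)-np.sin(q0))],2))
E
```

```text
0.159 [0. 0. 0.]
0.239 [0.28 0.02 1.37]
0.319 [0.66 0.05 2.72]
0.399 [1.15 0.08 4.03]
0.479 [1.75 0.13 5.3 ]
0.559 [2.44 0.18 6.51]
0.639 [3.23 0.24 7.67]
0.719 [4.1  0.3  8.76]
0.799 [5.07 0.37 9.78]
0.879 [ 6.11  0.45 10.71]
0.96 [ 7.22  0.53 11.56]
1.04 [ 8.39  0.61 12.32]
1.12 [ 9.62  0.7  12.98]
1.2 [10.9   0.8  13.54]
1.28 [12.22  0.89 13.99]
1.36 [13.58  0.99 14.34]
1.44 [14.95  1.09 14.58]
1.52 [16.35  1.2  14.71]
1.6 [17.74  1.3  14.72]
1.68 [19.14  1.4  14.62]
```

Emit:
carry_out(
  steps=[
    {"xyz":[0.3,0.17,1.4],"rot":[0,0,0]},
    {"xyz":[0.7,0.2,2.7],"rot":[0,0,0]},
    {"xyz":[1.2,0.2,4.0],"rot":[0,0,0]},
    {"xyz":[1.8,0.25,5.3],"rot":[0,0,0]},
    {"xyz":[2.5,0.3,6.5],"rot":[0,0,0]},
    {"xyz":[3.2,0.4,7.7],"rot":[0,0,0]},
    {"xyz":[4.1,0.45,8.8],"rot":[0,0,0]},
    {"xyz":[5.1,0.5,9.8],"rot":[0,0,0]},
    {"xyz":[6.1,0.6,10.7],"rot":[0,0,0]},
    {"xyz":[7.2,0.7,11.55],"rot":[0,0,0]},
  ],
)

```text
t: 3.7
tool_pos: [0.4998, 0.137, 0.2667]
orientation: [-2.135, -2.303, 0.001]
force: [-1.5, 2.3, -7.5]
opening: 0.016
```

Emit:
carry_out(
  steps=[
    {"xyz":[1.2,0.1,0.76],"rot":[0,0,0]},
    {"xyz":[2.4,0.17,1.4],"rot":[0,0,0]},
    {"xyz":[3.7,0.27,2.0],"rot":[0,0,0]},
    {"xyz":[5.0,0.36,2.4],"rot":[0,0,0]},
    {"xyz":[6.35,0.45,2.8],"rot":[0,0,0]},
    {"xyz":[7.7,0.55,3.0],"rot":[0,0,0]},
    {"xyz":[9.1,0.65,3.15],"rot":[0,0,0]},
    {"xyz":[10.5,0.77,3.15],"rot":[0,0,0]},
    {"xyz":[11.9,0.87,3.05],"rot":[0,0,0]},
    {"xyz":[11.9,0.87,3.05],"rot":[0,0,0]},
  ],
)

```text
t: 4.7
tool_pos: [0.6205, 0.1464, 0.2981]
orientation: [2.135, 2.304, 0.004]
force: [2.0, 5.5, 0.6]
opening: 0.0155
```

Emit:
carry_out(
  steps=[
    {"xyz":[0,0,0],"rot":[0,0,0]},
    {"xyz":[0,0,0],"rot":[0,0,0]},
    {"xyz":[0,0,0],"rot":[0,0,0]},
  ],
  grip=0.6,
)

```text
t: 5.0
tool_pos: [0.6187, 0.1452, 0.2971]
orientation: [2.136, 2.303, 0.0]
force: [0.0, -0.6, -0.2]
opening: 0.0352
```

```bash
python3 - <<'E'
from h import *
print(read_state()['q'])
s=cv2.cvtColor(read_camera('scene'),cv2.COLOR_RGB2BGR)
crop(s,180,60,380,210,4,'pics/s3.png')
E
```

```text
[ 1.50086758e-01  2.09929306e-01  1.28863346e+00 -4.53594032e-04
  1.64252469e+00 -1.49624448e+00]
```

View pics/s3.png

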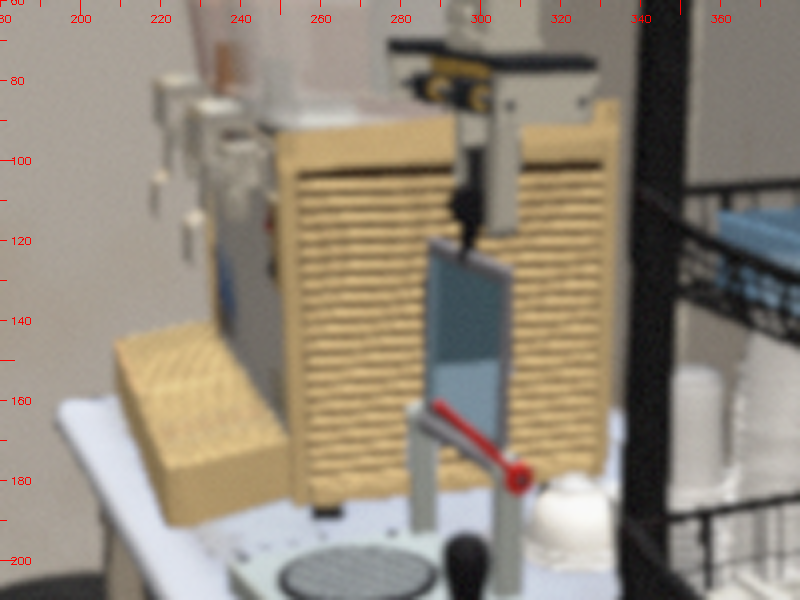

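Emit:
carry_out(
  steps=[
    {"xyz":[0,0,4.5],"rot":[0,0,0]},
    {"xyz":[-4,0,5],"rot":[0,0,-3]},
    {"xyz":[-8.5,-1,5],"rot":[0,0,-6]},
    {"xyz":[-12,-4,5],"rot":[0,0,-10]},
    {"xyz":[-14,-8.5,5],"rot":[0,0,-14]},
    {"xyz":[-15,-13,5],"rot":[0,0,-18]},
    {"xyz":[-15,-17.5,5],"rot":[0,0,-22]},
    {"xyz":[-15,-22,5],"rot":[0,0,-22]},
    {"xyz":[-15,-26.5,4],"rot":[0,0,-22]},
    {"xyz":[-15,-31,2],"rot":[0,0,-22]},
  ],
  grip=1,
)

```text
t: 6.05
tool_pos: [0.469, -0.1667, 0.3186]
orientation: [2.533, 1.851, 0.003]
force: [0.5, 0.5, 0.5]
opening: 0.0928
```

Emit:
carry_out(
  steps=[
    {"xyz":[0,-4.5,-1.5],"rot":[0,0,0]},
    {"xyz":[0.4,-9,-3],"rot":[0,0,0]},
    {"xyz":[0.4,-13.5,-5],"rot":[0,0,0]},
    {"xyz":[0.4,-17,-8],"rot":[0,0,0]},
    {"xyz":[0.4,-19.4,-10],"rot":[0,0,0]},
    {"xyz":[0.4,-19.4,-10],"rot":[0,0,0]},
    {"xyz":[0.4,-19.4,-10],"rot":[0,0,0]},
  ],
)

```text
t: 6.75
tool_pos: [0.4722, -0.3583, 0.2163]
orientation: [-2.536, -1.852, 0.0]
force: [-0.8, 1.3, 0.2]
opening: 0.093
```

```bash
python3 - <<'E'
from h import *
c=calibration('wrist'); im=cv2.cvtColor(read_camera('wrist'),cv2.COLOR_RGB2BGR)
s=read_state();print(s['tool_pos'],s['q'])
for P in [[.4735,-.3585,.053],s['tool_pos']-[0,0,s['tool_pos'][2]-.053]]:
    q=proj(c,P)[0];print(q);cv2.drawMarker(im,tuple(int(v) for v in q),(0,160,0),0,12,1)
cv2.imwrite('pics/w2.png',im)
crop(im,200,80,440,260,3,'pics/w2c.png')
E
```

```text
[ 0.47289626 -0.35812241  0.21748888] [-7.34719611e-01  1.20201284e-01  1.53235711e+00  2.40056048e-04
  1.48849107e+00 -1.99720322e+00]
[314.72030897 190.57326438]
[314.91357551 189.83086382]
```

View pics/w2.png

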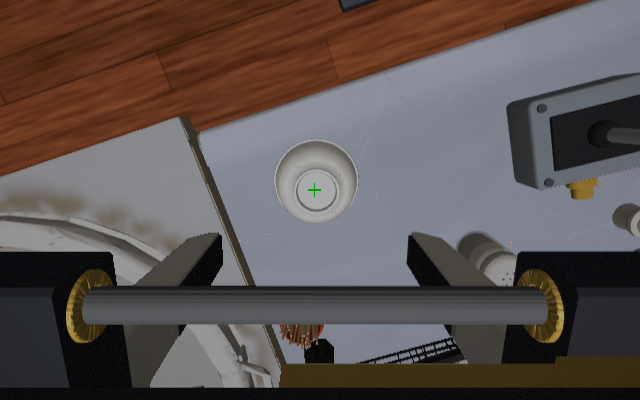

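View pics/w2c.png

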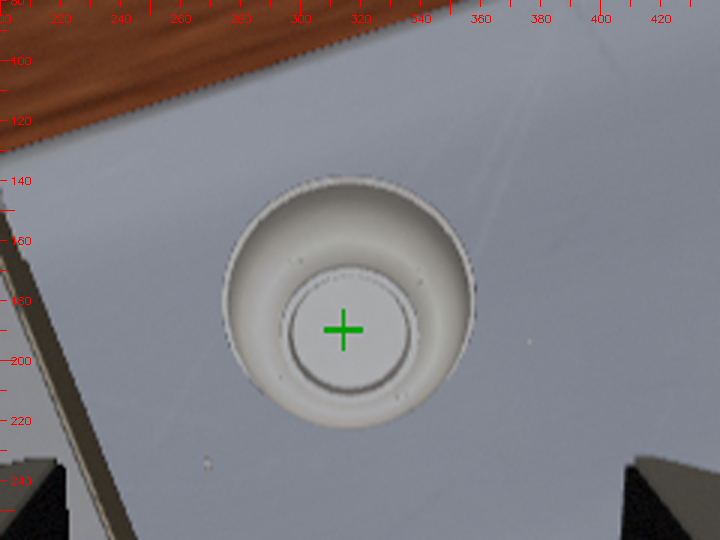

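Emit:
carry_out(
  steps=[
    {"xyz":[0,0,-4.5],"rot":[0,0,0]},
    {"xyz":[0,0,-9],"rot":[0,0,0]},
    {"xyz":[0,0,-13],"rot":[0,0,0]},
    {"xyz":[0,0,-15],"rot":[0,0,0]},
    {"xyz":[0,0,-15.5],"rot":[0,0,0]},
    {"xyz":[0,0,-15.5],"rot":[0,0,0]},
    {"xyz":[0,0,-15.5],"rot":[0,0,0]},
  ],
)

```text
t: 7.5
tool_pos: [0.4744, -0.3592, 0.0644]
orientation: [2.532, 1.853, 0.001]
force: [-0.4, -0.4, 0.5]
opening: 0.093
```

Emit:
carry_out(
  steps=[
    {"xyz":[0,0,0],"rot":[0,0,0]},
    {"xyz":[0,0,0],"rot":[0,0,0]},
    {"xyz":[0,0,0],"rot":[0,0,0]},
    {"xyz":[0,0,0],"rot":[0,0,0]},
    {"xyz":[0,0,0],"rot":[0,0,0]},
    {"xyz":[0,0,0],"rot":[0,0,0]},
    {"xyz":[0,0,0],"rot":[0,0,0]},
    {"xyz":[0,0,0],"rot":[0,0,0]},
    {"xyz":[0,0,0],"rot":[0,0,0]},
    {"xyz":[0,0,0],"rot":[0,0,0]},
  ],
  grip=0.3,
  force=10,
)

```text
t: 8.5
tool_pos: [0.4727, -0.3584, 0.0615]
orientation: [-2.536, -1.854, 0.0]
force: [0.6, -0.3, -0.6]
opening: 0.0384
```

Emit:
carry_out(
  steps=[
    {"xyz":[0,0,0.5],"rot":[0,0,0]},
    {"xyz":[0,0,1.5],"rot":[0,0,0]},
    {"xyz":[0,0,3.5],"rot":[0,0,0]},
    {"xyz":[0,0,6],"rot":[0,0,0]},
    {"xyz":[0,0,9],"rot":[0,0,0]},
    {"xyz":[0,0,12],"rot":[0,0,0]},
    {"xyz":[0,0,15],"rot":[0,0,0]},
    {"xyz":[0,0,17],"rot":[0,0,0]},
    {"xyz":[0,0,18],"rot":[0,0,0]},
    {"xyz":[0,0,18],"rot":[0,0,0]},
  ],
)

```text
t: 9.5
tool_pos: [0.4735, -0.3591, 0.244]
orientation: [2.533, 1.852, 0.001]
force: [0.2, -0.5, 0.1]
opening: 0.0385
```

```bash
python3 - <<'E'
from h import *
s=read_state();print(s['tool_pos'],s['force'],s['opening'])
im=cv2.cvtColor(read_camera('wrist'),cv2.COLOR_RGB2BGR)
cv2.imwrite('pics/w3.png',im)
E
```

```text
[ 0.47348563 -0.35908455  0.24398158] [ 0.23555411 -0.54914588  0.05101335] 0.03853788050122249
```

View pics/w3.png

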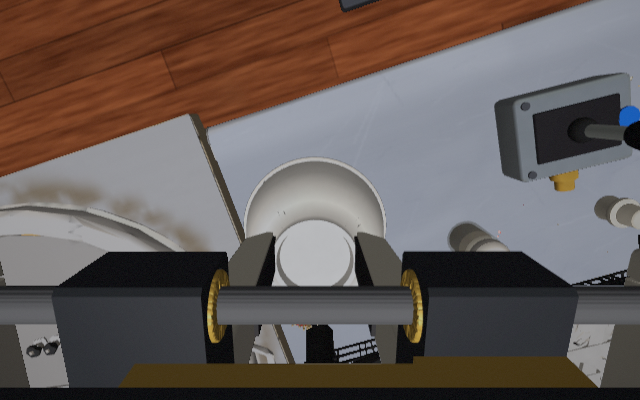

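Emit:
carry_out(
  steps=[
    {"xyz":[-0.5,2.5,1],"rot":[0,0,0]},
    {"xyz":[-1,6.5,2],"rot":[0,0,0]},
    {"xyz":[-1.5,11,3],"rot":[0,0,0]},
    {"xyz":[-1.5,15.5,3],"rot":[0,0,0]},
    {"xyz":[-1.5,20,3],"rot":[0,0,0]},
    {"xyz":[-1.5,24.5,3],"rot":[0,0,0]},
    {"xyz":[-1.5,29,3],"rot":[0,0,0]},
    {"xyz":[-1.5,33.5,3],"rot":[0,0,0]},
    {"xyz":[-1.5,38,3],"rot":[0,0,0]},
    {"xyz":[-1,42,3],"rot":[0,0,0]},
  ],
)

```text
t: 10.55
tool_pos: [0.4614, 0.0636, 0.2699]
orientation: [-2.534, -1.854, 0.003]
force: [-0.0, 0.7, -0.8]
opening: 0.0388
```

Emit:
carry_out(
  steps=[
    {"xyz":[0.5,3.5,0],"rot":[0,0,0]},
    {"xyz":[1.5,6,0],"rot":[0,0,0]},
    {"xyz":[3,7.3,0],"rot":[0,0,0]},
    {"xyz":[4.3,7.5,-1],"rot":[0,0,0]},
    {"xyz":[4.9,7.5,-3],"rot":[0,0,0]},
    {"xyz":[4.9,7.5,-5],"rot":[0,0,0]},
    {"xyz":[4.9,7.5,-5],"rot":[0,0,0]},
    {"xyz":[4.9,7.5,-5],"rot":[0,0,0]},
  ],
)

```text
t: 11.35
tool_pos: [0.5108, 0.1364, 0.2204]
orientation: [-2.535, -1.853, 0.004]
force: [-0.1, 0.9, 0.9]
opening: 0.0386
```

```bash
python3 - <<'E'
from h import *
s=read_state();print(s['tool_pos'],s['force'],s['opening'])
c=calibration('wrist');im=cv2.cvtColor(read_camera('wrist'),cv2.COLOR_RGB2BGR)
print(proj(c,[.5127,.136,.0367]),[proj(c,[.5127+.06*np.cos(a),.136+.06*np.sin(a),.0367]).round(0) for a in (0,1.57,3.14,4.71)])
cv2.imwrite('pics/w4.png',im)
im=cv2.cvtColor(read_camera('scene'),cv2.COLOR_RGB2BGR); crop(im,200,90,360,230,4,'pics/s4.png')
im=cv2.cvtColor(read_camera('top'),cv2.COLOR_RGB2BGR); crop(im,180,140,320,260,5,'pics/t4.png')
E
```

```text
[0.5108059  0.13636888 0.22037259] [-0.05436069  0.88637595  0.92624329] 0.038601019934318304
[[315.08209708 186.94839332]] [array([[333., 243.]]), array([[375., 168.]]), array([[296., 126.]]), array([[257., 205.]])]
```

View pics/w4.png

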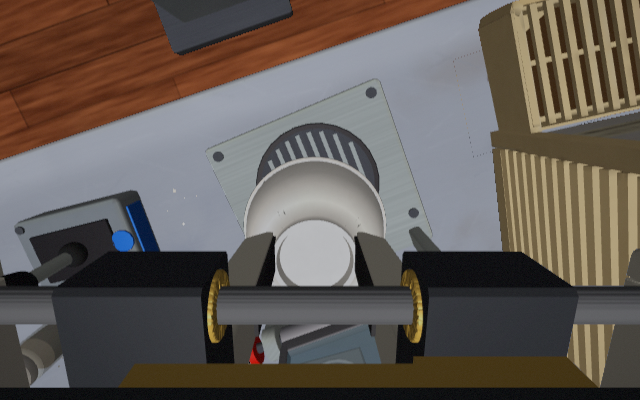

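View pics/s4.png

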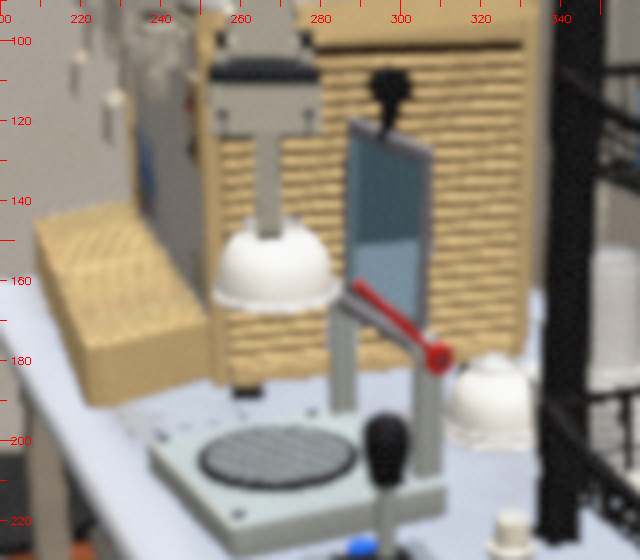

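View pics/t4.png

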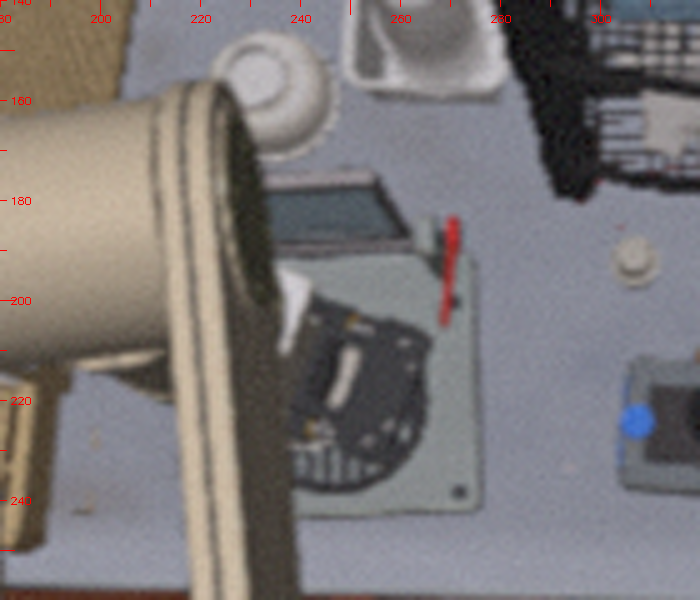

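Emit:
carry_out(
  steps=[
    {"xyz":[0.2,0.1,-2],"rot":[0,0,0]},
    {"xyz":[0.2,0.1,-4.5],"rot":[0,0,0]},
    {"xyz":[0.2,0.1,-7],"rot":[0,0,0]},
    {"xyz":[0.2,0.1,-9],"rot":[0,0,0]},
    {"xyz":[0.2,0.1,-10.5],"rot":[0,0,0]},
    {"xyz":[0.2,0.1,-11.3],"rot":[0,0,0]},
    {"xyz":[0.2,0.1,-11.7],"rot":[0,0,0]},
    {"xyz":[0.2,0.1,-11.7],"rot":[0,0,0]},
    {"xyz":[0.2,0.1,-11.7],"rot":[0,0,0]},
  ],
)

```text
t: 12.4
tool_pos: [0.5145, 0.1377, 0.1057]
orientation: [2.535, 1.854, 0.002]
force: [-0.8, 0.6, -0.5]
opening: 0.0382
```

```bash
python3 - <<'E'
from h import *
s=read_state();print(s['tool_pos'],s['force'],s['opening'])
im=cv2.cvtColor(read_camera('scene'),cv2.COLOR_RGB2BGR); crop(im,230,140,340,230,7,'pics/s5.png')
E
```

```text
[0.5144993  0.13768312 0.10572041] [-0.78118417  0.64721192 -0.54130305] 0.03819943360176013
```

View pics/s5.png

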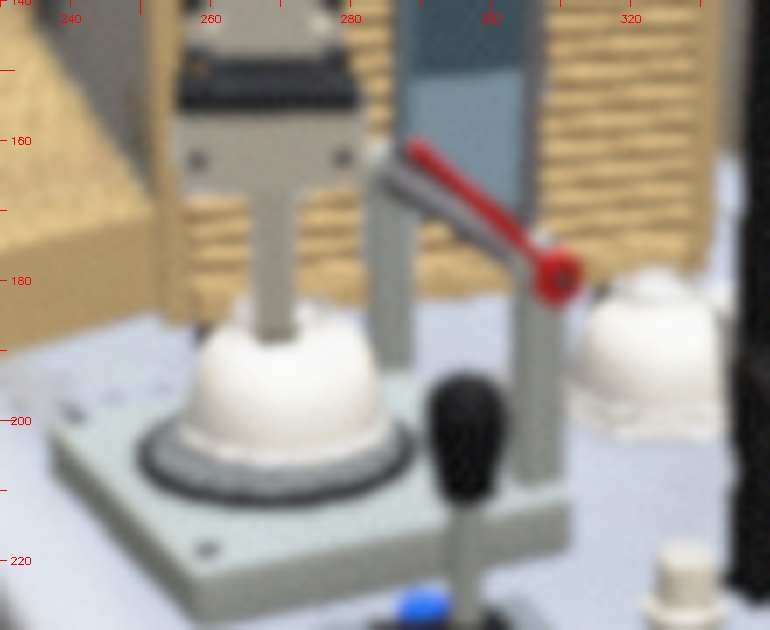

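Emit:
carry_out(
  steps=[
    {"xyz":[0,0,-0.3],"rot":[0,0,0]},
    {"xyz":[0,0,-0.5],"rot":[0,0,0]},
    {"xyz":[0,0,-0.5],"rot":[0,0,0]},
    {"xyz":[0,0,-0.5],"rot":[0,0,0]},
  ],
)

```text
t: 12.85
tool_pos: [0.5137, 0.1375, 0.0996]
orientation: [-2.536, -1.854, 0.0]
force: [-0.8, 0.2, 0.1]
opening: 0.0386
```

Emit:
carry_out(
  steps=[
    {"xyz":[0,0,-0.15],"rot":[0,0,0]},
    {"xyz":[0,0,-0.15],"rot":[0,0,0]},
    {"xyz":[0,0,-0.15],"rot":[0,0,0]},
  ],
)

```text
t: 13.15
tool_pos: [0.5137, 0.1375, 0.0981]
orientation: [-2.536, -1.854, 0.0]
force: [-0.3, -0.0, -0.4]
opening: 0.0386
```

Emit:
carry_out(
  steps=[
    {"xyz":[0,0,-0.1],"rot":[0,0,0]},
    {"xyz":[0,0,-0.1],"rot":[0,0,0]},
    {"xyz":[0,0,-0.1],"rot":[0,0,0]},
  ],
)

```text
t: 13.45
tool_pos: [0.5137, 0.1376, 0.0971]
orientation: [-2.536, -1.854, 0.0]
force: [0.4, -0.0, -0.8]
opening: 0.0384
```

Emit:
carry_out(
  steps=[
    {"xyz":[0,0,-0.1],"rot":[0,0,0]},
    {"xyz":[0,0,-0.1],"rot":[0,0,0]},
    {"xyz":[0,0,-0.1],"rot":[0,0,0]},
  ],
)

```text
t: 13.75
tool_pos: [0.5139, 0.1376, 0.0965]
orientation: [2.536, 1.854, 0.001]
force: [-1.6, -0.8, 2.7]
opening: 0.0386
```

Emit:
carry_out(
  steps=[
    {"xyz":[0,0,0],"rot":[0,0,0]},
    {"xyz":[0,0,0],"rot":[0,0,0]},
    {"xyz":[0,0,0],"rot":[0,0,0]},
    {"xyz":[0,0,0],"rot":[0,0,0]},
    {"xyz":[0,0,0],"rot":[0,0,0]},
    {"xyz":[0,0,0],"rot":[0,0,0]},
    {"xyz":[0,0,0.5],"rot":[0,0,0]},
    {"xyz":[0,0,1.5],"rot":[0,0,0]},
    {"xyz":[0,0,3.5],"rot":[0,0,0]},
    {"xyz":[0,0,6.5],"rot":[0,0,0]},
  ],
  grip=0.8,
)

```text
t: 14.75
tool_pos: [0.5127, 0.1374, 0.161]
orientation: [-2.535, -1.853, 0.004]
force: [0.6, -0.4, 0.5]
opening: 0.0743
```

Emit:
carry_out(
  steps=[
    {"xyz":[-1,0,4],"rot":[0,0,0]},
    {"xyz":[-2.5,0,8.5],"rot":[0,0,4]},
    {"xyz":[-3.5,0,13],"rot":[0,0,10]},
    {"xyz":[-3,0,17],"rot":[0,0,16]},
    {"xyz":[-3,0,18],"rot":[0,0,22]},
    {"xyz":[-3,0,18],"rot":[0,0,22]},
    {"xyz":[-3,0,18],"rot":[0,0,22]},
  ],
)

```text
t: 15.45
tool_pos: [0.4836, 0.1375, 0.341]
orientation: [-2.139, -2.301, -0.0]
force: [0.2, -0.5, -0.4]
opening: 0.0744
```

```bash
python3 - <<'E'
from h import *
s=read_state();print(s['tool_pos'],s['force'],s['opening'],s['q'])
c=calibration('wrist');im=cv2.cvtColor(read_camera('wrist'),cv2.COLOR_RGB2BGR)
print(proj(c,[.5127,.136,.0367]),proj(c,[.513,.1365,.0897]))
crop(im,180,100,480,300,2,'pics/w6.png')
im=cv2.cvtColor(read_camera('scene'),cv2.COLOR_RGB2BGR); crop(im,230,60,350,230,4,'pics/s6.png')
E
```

```text
[0.48359566 0.13752862 0.34099529] [ 0.19588786 -0.4840215  -0.43616799] 0.07441647814812855 [ 1.75050298e-01 -1.53275853e-01  1.57984310e+00  1.39888059e-05
  1.71501993e+00 -1.46842640e+00]
[[311.37991726 187.64578761]] [[311.43875301 197.36779198]]
```

View pics/w6.png

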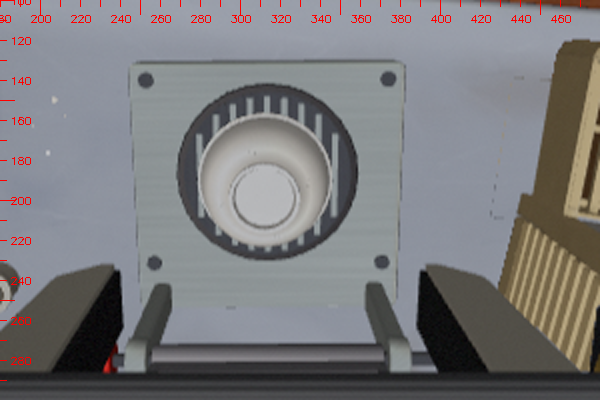

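View pics/s6.png

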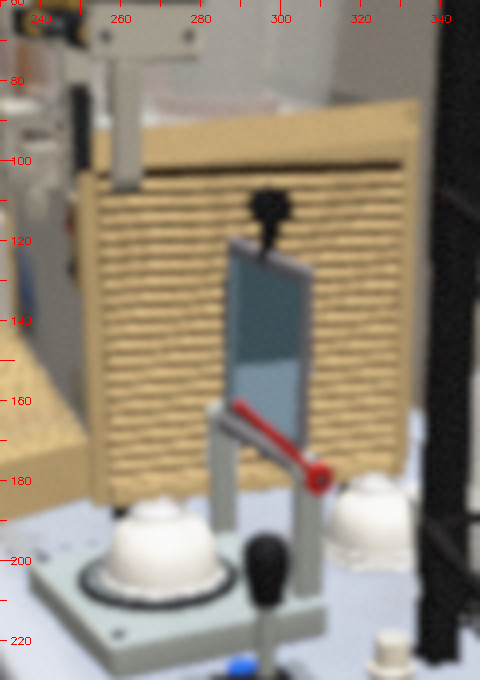

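Emit:
carry_out(
  steps=[
    {"xyz":[4,0.3,0.5],"rot":[0,0,0]},
    {"xyz":[8,0.6,0.5],"rot":[0,0,0]},
    {"xyz":[12,0.8,0.5],"rot":[0,0,0]},
    {"xyz":[13.5,0.8,0.5],"rot":[0,0,0]},
    {"xyz":[13.5,0.8,-1],"rot":[0,0,0]},
    {"xyz":[13.5,0.8,-3],"rot":[0,0,0]},
    {"xyz":[13.5,0.8,-4.4],"rot":[0,0,0]},
    {"xyz":[13.5,0.8,-4.4],"rot":[0,0,0]},
  ],
  grip=0.8,
  force=20,
)

```text
t: 16.35
tool_pos: [0.6164, 0.1454, 0.2929]
orientation: [-2.133, -2.301, 0.008]
force: [-0.2, -0.1, -0.0]
opening: 0.0745
```

Emit:
carry_out(
  steps=[
    {"xyz":[0,0,0],"rot":[0,0,0]},
    {"xyz":[0,0,0],"rot":[0,0,0]},
    {"xyz":[0,0,0],"rot":[0,0,0]},
    {"xyz":[0,0,0],"rot":[0,0,0]},
    {"xyz":[0,0,0],"rot":[0,0,0]},
    {"xyz":[0,0,0],"rot":[0,0,0]},
    {"xyz":[0,0,0],"rot":[0,0,0]},
    {"xyz":[0,0,0],"rot":[0,0,0]},
    {"xyz":[0,0,0],"rot":[0,0,0]},
    {"xyz":[0,0,0],"rot":[0,0,0]},
  ],
  grip=0,
)

```text
t: 17.35
tool_pos: [0.6187, 0.1462, 0.2971]
orientation: [-2.135, -2.304, -0.001]
force: [1.0, 4.7, -0.1]
opening: 0.0157
```

Emit:
carry_out(
  steps=[
    {"xyz":[-1.4,-0.05,0.1],"rot":[0,0,0]},
    {"xyz":[-2.8,-0.15,0.1],"rot":[0,0,0]},
    {"xyz":[-4.2,-0.25,-0.05],"rot":[0,0,0]},
    {"xyz":[-5.55,-0.35,-0.3],"rot":[0,0,0]},
    {"xyz":[-6.9,-0.45,-0.65],"rot":[0,0,0]},
    {"xyz":[-8.25,-0.55,-1.1],"rot":[0,0,0]},
    {"xyz":[-9.5,-0.65,-1.65],"rot":[0,0,0]},
    {"xyz":[-10.75,-0.75,-2.3],"rot":[0,0,0]},
    {"xyz":[-11.9,-0.85,-3.05],"rot":[0,0,0]},
    {"xyz":[-11.9,-0.85,-3.05],"rot":[0,0,0]},
  ],
)

```text
t: 18.35
tool_pos: [0.4989, 0.1369, 0.2668]
orientation: [2.135, 2.304, -0.0]
force: [-4.1, 1.8, 2.1]
opening: 0.0163
```

```bash
python3 - <<'E'
from h import *
s=read_state();print(s['tool_pos'],s['force'],s['opening'])
im=cv2.cvtColor(read_camera('scene'),cv2.COLOR_RGB2BGR); crop(im,230,110,330,200,8,'pics/s7.png')
im=cv2.cvtColor(read_camera('wrist'),cv2.COLOR_RGB2BGR); cv2.imwrite('pics/w7.png',im)
E
```

```text
[0.49887682 0.1369331  0.26678519] [-4.07057539  1.81468038  2.14856909] 0.016323538698648925
```

View pics/s7.png

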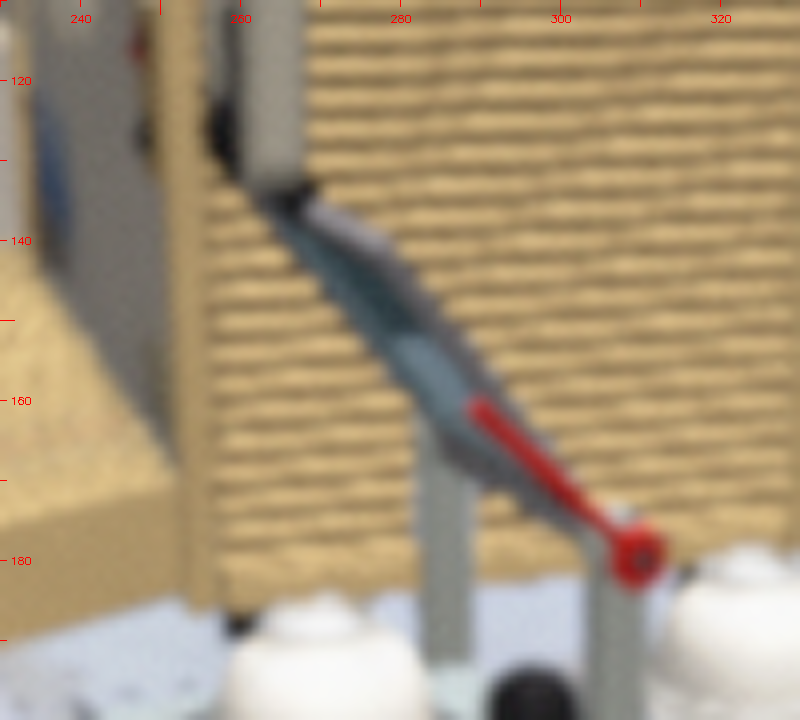

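View pics/w7.png

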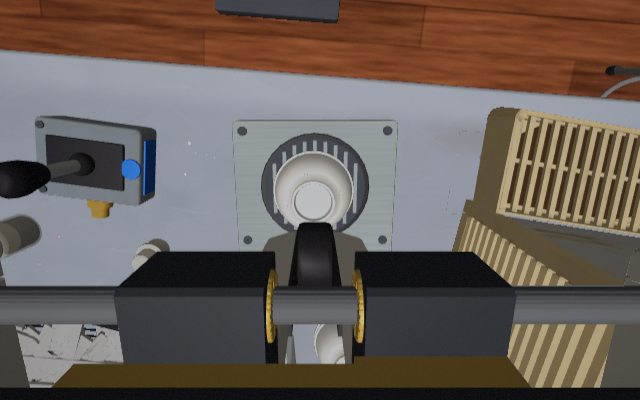

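```bash
cat > pf.py <<'E'
from fit import *
def slope(q,y,r0,r1):
    a,b=[proj(S,G(p,(.075-r*np.cos(q),y,.125+r*np.sin(q))))[0] for r in (r0,r1)]
    return a.round(1),b.round(1),round((b-a)[1]/(b-a)[0],3)
def slopeT(q,y,r0,r1):
    a,b=[proj(T,G(p,(.075-r*np.cos(q),y,.125+r*np.sin(q))))[0] for r in (r0,r1)]
    return a.round(1),b.round(1)
E
python3 - <<'E'
from pf import *
for q in (.65,.7,.75,.8,.85,.9): print(q,slope(q,-.09,0,.09),slopeT(q,-.09,0,.09))
for q in (.9,.95,1): print(q,slope(q,-.065,.01,.144))
# red mask line fit
im=cv2.cvtColor(read_camera('scene'),cv2.COLOR_RGB2BGR).astype(int)
b,g,r=im[...,0],im[...,1],im[...,2]
m=((r-g>60)&(r-b>60)); m[:150]=0;m[200:]=0;m[:,:280]=0;m[:,330:]=0
v,u=np.nonzero(m);print(u.min(),u.max(),v.min(),v.max(),len(u))
k=u<302; print(np.polyfit(u[k],v[k],1)); f=cv2.fitLine(np.c_[u[k],v[k]].astype(np.float32),2,0,.01,.01).ravel();print(f, f[1]/f[0])
k=u>305; print('hub',u[k].mean(),v[k].mean())
E
```

```text
bowl foot top [ 0.47353269 -0.35675462  0.053     ] rim [ 0.47561995 -0.35947809  0.003     ]
bowl foot scene [ 0.47264538 -0.3618209   0.053     ]
0.65 (array([309.5, 179.6]), array([286., 164.]), np.float64(0.662)) (array([271.5, 186.7]), array([269.9, 207.4]))
0.7 (array([309.5, 179.6]), array([286.9, 162.6]), np.float64(0.752)) (array([271.5, 186.7]), array([269.7, 206.3]))
0.75 (array([309.5, 179.6]), array([287.9, 161.3]), np.float64(0.85)) (array([271.5, 186.7]), array([269.6, 205.1]))
0.8 (array([309.5, 179.6]), array([289., 160.]), np.float64(0.957)) (array([271.5, 186.7]), array([269.4, 203.8]))
0.85 (array([309.5, 179.6]), array([290.1, 158.7]), np.float64(1.077)) (array([271.5, 186.7]), array([269.2, 202.5]))
0.9 (array([309.5, 179.6]), array([291.3, 157.5]), np.float64(1.212)) (array([271.5, 186.7]), array([269.1, 201.1]))
0.9 (array([303.4, 174.7]), array([275.6, 141.1]), np.float64(1.205))
0.95 (array([303.6, 174.6]), array([277.5, 139.3]), np.float64(1.357))
1 (array([303.7, 174.5]), array([279.6, 137.6]), np.float64(1.531))
289 312 160 183 105
[   0.9123731  -103.34919095]
[  0.72404975   0.68974775 295.4565     166.21739   ] 0.9526248
hub 308.8723404255319 178.51063829787233
```

Emit:
carry_out(
  steps=[
    {"xyz":[-0.6,-0.05,-0.45],"rot":[0,0,0]},
    {"xyz":[-1.15,-0.1,-0.9],"rot":[0,0,0]},
    {"xyz":[-1.75,-0.15,-1.4],"rot":[0,0,0]},
    {"xyz":[-2.25,-0.17,-1.9],"rot":[0,0,0]},
    {"xyz":[-2.25,-0.17,-1.9],"rot":[0,0,0]},
    {"xyz":[-2.25,-0.17,-1.9],"rot":[0,0,0]},
  ],
)

```text
t: 19.1
tool_pos: [0.4775, 0.1353, 0.2481]
orientation: [2.136, 2.304, -0.0]
force: [-3.7, 1.0, 5.3]
opening: 0.0159
```

```bash
python3 - <<'E'
from pf import *
s=read_state();print(s['tool_pos'],s['force'],s['opening'])
for q in (.7,.75,.8,.85,.9): print(q,slope(q,-.065,.01,.144))
im=cv2.cvtColor(read_camera('scene'),cv2.COLOR_RGB2BGR); crop(im,230,110,330,200,8,'pics/s8.png')
E
```

```text
bowl foot top [ 0.47353269 -0.35675462  0.053     ] rim [ 0.47561995 -0.35947809  0.003     ]
bowl foot scene [ 0.47264538 -0.3618209   0.053     ]
[0.47750327 0.13528108 0.24814539] [-3.71222174  0.99397303  5.25142602] 0.015860653846975617
0.7 (array([303. , 175.2]), array([268.5, 149.3]), np.float64(0.751))
0.75 (array([303.1, 175.1]), array([270.1, 147.1]), np.float64(0.848))
0.8 (array([303.2, 174.9]), array([271.8, 145. ]), np.float64(0.954))
0.85 (array([303.3, 174.8]), array([273.7, 143. ]), np.float64(1.072))
0.9 (array([303.4, 174.7]), array([275.6, 141.1]), np.float64(1.205))
```

View pics/s8.png

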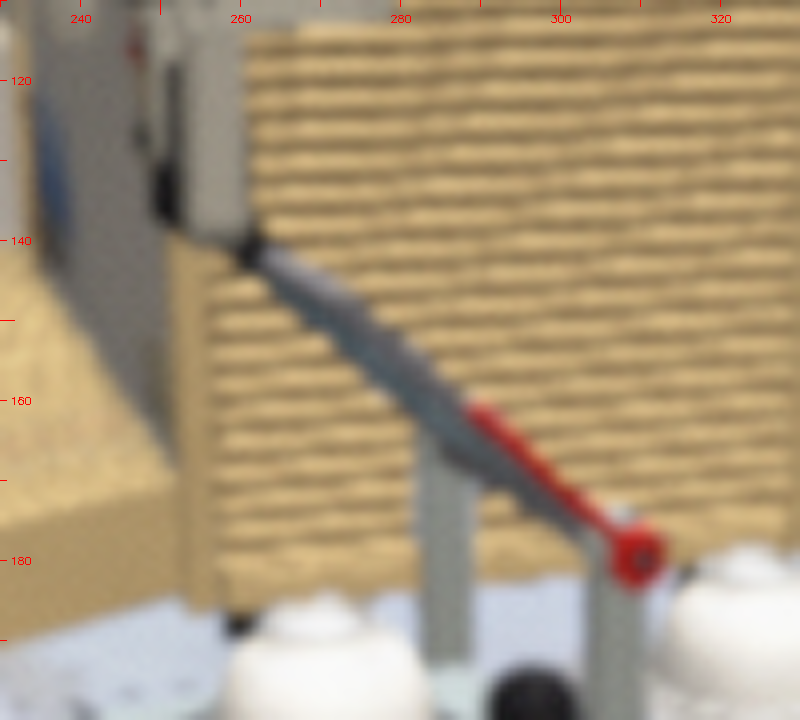

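Emit:
carry_out(
  steps=[
    {"xyz":[0,0,0],"rot":[0,0,0]},
    {"xyz":[0,0,0],"rot":[0,0,0]},
    {"xyz":[0,0,0],"rot":[0,0,0]},
    {"xyz":[0,0,0],"rot":[0,0,0]},
    {"xyz":[0,0,1],"rot":[0,0,0]},
    {"xyz":[0,0,4],"rot":[0,0,0]},
    {"xyz":[0,0,8],"rot":[0,0,0]},
    {"xyz":[0,0,10],"rot":[0,0,0]},
    {"xyz":[0,0,10],"rot":[0,0,0]},
  ],
  grip=0.6,
)

```text
t: 20.05
tool_pos: [0.4788, 0.1356, 0.3526]
orientation: [2.133, 2.301, 0.009]
force: [0.9, 0.5, -0.1]
opening: 0.0557
```

```bash
python3 - <<'E'
from pf import *
s=read_state();print(s['tool_pos'],s['force'],s['opening'])
im=cv2.cvtColor(read_camera('scene'),cv2.COLOR_RGB2BGR); crop(im,230,110,330,200,8,'pics/s9.png')
im=cv2.cvtColor(read_camera('top'),cv2.COLOR_RGB2BGR); crop(im,190,150,350,260,5,'pics/t9.png')
c=calibration('wrist');im=cv2.cvtColor(read_camera('wrist'),cv2.COLOR_RGB2BGR); cv2.imwrite('pics/w9.png',im)
for q in (.7,.75,.8,.85,.9): 
  g=G(p,(.075-.175*np.cos(q),0,.125+.175*np.sin(q)))
  print(q,proj(T,g),proj(S,g),proj(c,g))
E
```

```text
bowl foot top [ 0.47353269 -0.35675462  0.053     ] rim [ 0.47561995 -0.35947809  0.003     ]
bowl foot scene [ 0.47264538 -0.3618209   0.053     ]
[0.47876946 0.13560803 0.35262048] [ 0.93291753  0.46562234 -0.1003925 ] 0.05567827780800486
0.7 [[234.34741188 228.56662569]] [[250.90650701 137.4817091 ]] [[310.0117959  188.24791047]]
0.75 [[233.80694113 226.18056514]] [[252.83676062 134.90955899]] [[309.91649783 197.78414263]]
0.8 [[233.28339843 223.66074928]] [[254.88231577 132.43758045]] [[309.82279036 208.0041644 ]]
0.85 [[232.77889778 221.01406439]] [[257.03637979 130.073633  ]] [[309.73141531 218.87362383]]
0.9 [[232.29551964 218.24818289]] [[259.29175194 127.82512058]] [[309.64314756 230.34721551]]
```

View pics/s9.png

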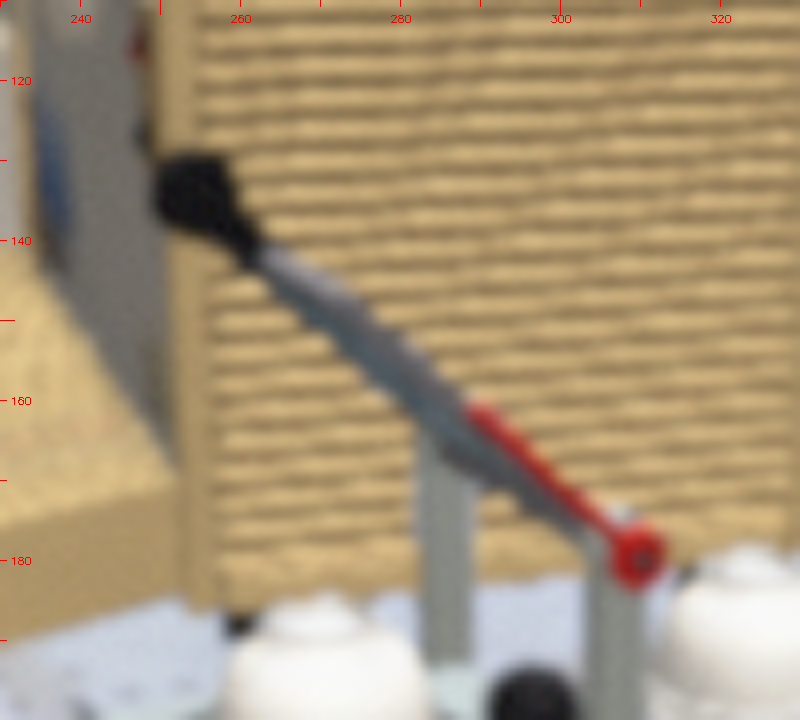

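View pics/t9.png

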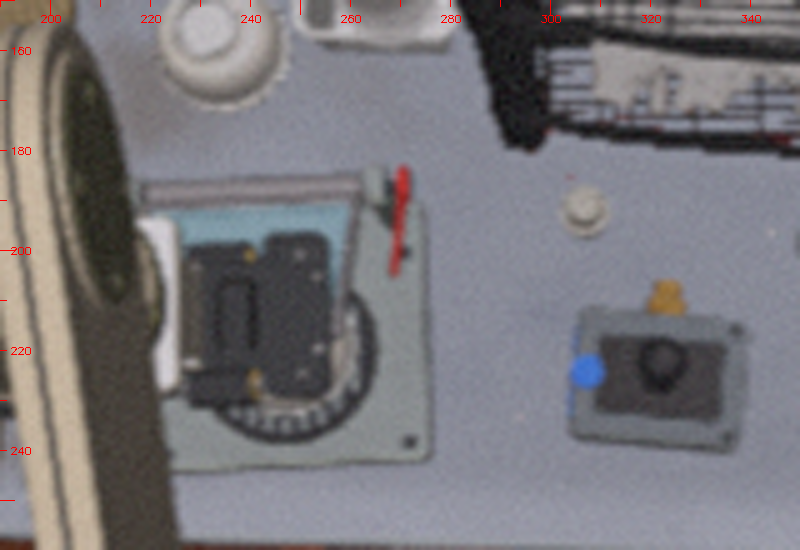

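View pics/w9.png

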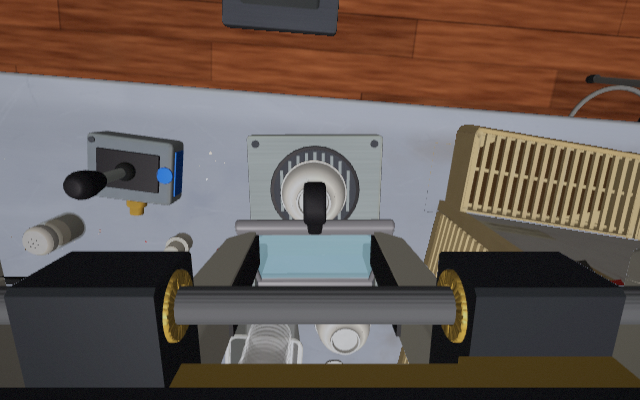

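Emit:
carry_out(
  steps=[
    {"xyz":[0,-2,1],"rot":[0,0,-5]},
    {"xyz":[0,-5,1],"rot":[0,0,-12]},
    {"xyz":[0,-8,1],"rot":[0,0,-20]},
    {"xyz":[0.5,-11,1],"rot":[0,0,-28]},
    {"xyz":[1,-14,1],"rot":[0,0,-36]},
    {"xyz":[1.5,-17.5,1],"rot":[0,0,-44]},
    {"xyz":[2,-21,1],"rot":[0,0,-52]},
    {"xyz":[2,-25,0],"rot":[0,0,-60]},
    {"xyz":[2.0,-28,-1],"rot":[0,0,-68]},
    {"xyz":[2.0,-29.6,-3],"rot":[0,0,-76]},
  ],
  grip=0,
)

```text
t: 21.2
tool_pos: [0.4968, -0.163, 0.3165]
orientation: [3.103, 0.489, -0.001]
force: [0.5, -0.2, -0.0]
opening: 0.0001
```

Emit:
carry_out(
  steps=[
    {"xyz":[0,0,-2],"rot":[0,0,-8]},
    {"xyz":[0,0,-4],"rot":[0,0,-16]},
    {"xyz":[0,0,-7],"rot":[0,0,-22]},
    {"xyz":[0,0,-10],"rot":[0,0,-22]},
    {"xyz":[0,0,-12],"rot":[0,0,-22]},
    {"xyz":[0,0,-12],"rot":[0,0,-22]},
    {"xyz":[0,0,-12],"rot":[0,0,-22]},
  ],
)

```text
t: 21.9
tool_pos: [0.4965, -0.1603, 0.1968]
orientation: [-3.139, 0.1, 0.004]
force: [0.4, 0.4, 0.8]
opening: 0.0007
```

```bash
python3 - <<'E'
from h import *
s=read_state();print(s['tool_pos'],s['force'],s['opening'],s['q'],s['orientation'])
im=cv2.cvtColor(read_camera('scene'),cv2.COLOR_RGB2BGR); crop(im,230,110,360,260,5,'pics/s10.png')
E
```

```text
[ 0.49648703 -0.16029832  0.19679665] [0.44977376 0.37898908 0.83370154] 0.0007154028104016103 [-4.10581894e-01 -5.82691969e-02  1.75260043e+00 -1.79923165e-05
  1.44973602e+00 -3.46835003e-01] [-3.13909715  0.10008429  0.003621  ]
```

View pics/s10.png

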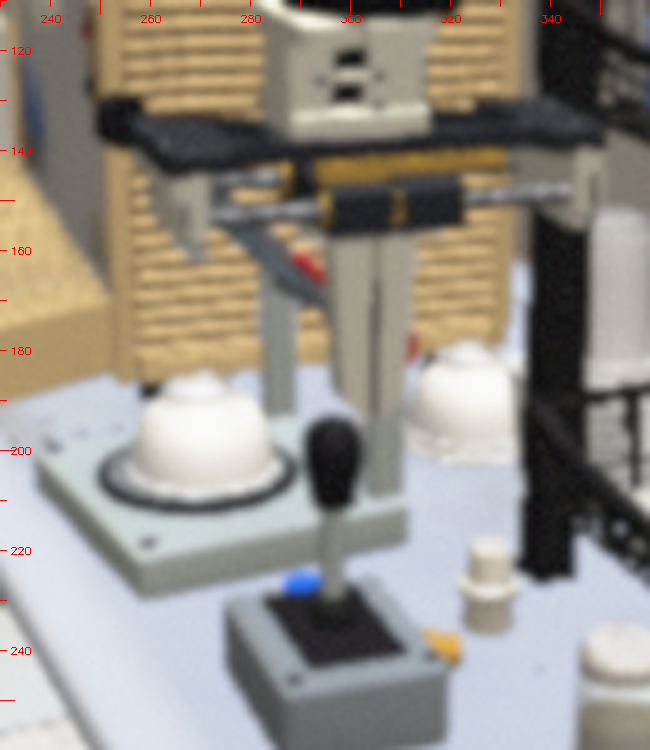

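Emit:
carry_out(
  steps=[
    {"xyz":[0.2,0,-3],"rot":[0,0,0]},
    {"xyz":[0.4,0,-6],"rot":[0,0,0]},
    {"xyz":[0.4,0,-6.6],"rot":[0,0,0]},
    {"xyz":[0.4,1,-6.6],"rot":[0,0,0]},
    {"xyz":[0.5,2,-6.6],"rot":[0,0,0]},
    {"xyz":[0.5,3,-6.6],"rot":[0,0,0]},
    {"xyz":[0.6,4,-6.6],"rot":[0,0,0]},
    {"xyz":[0.6,5,-6.6],"rot":[0,0,0]},
    {"xyz":[0.6,5.5,-6.6],"rot":[0,0,0]},
    {"xyz":[0.6,5.5,-6.6],"rot":[0,0,0]},
  ],
)

```text
t: 22.95
tool_pos: [0.5036, -0.1052, 0.1321]
orientation: [3.139, -0.099, 0.001]
force: [0.6, -2.5, 1.8]
opening: 0.0007
```

```bash
python3 - <<'E'
from h import *
s=read_state();print(s['tool_pos'],s['force'],s['wrist_torque'])
im=cv2.cvtColor(read_camera('scene'),cv2.COLOR_RGB2BGR); crop(im,230,110,360,260,5,'pics/s11.png')
E
```

```text
[ 0.50357446 -0.10515335  0.13210747] [ 0.57338633 -2.48142094  1.79785648] [-0.51946587  0.05812795  0.02961642]
```

View pics/s11.png

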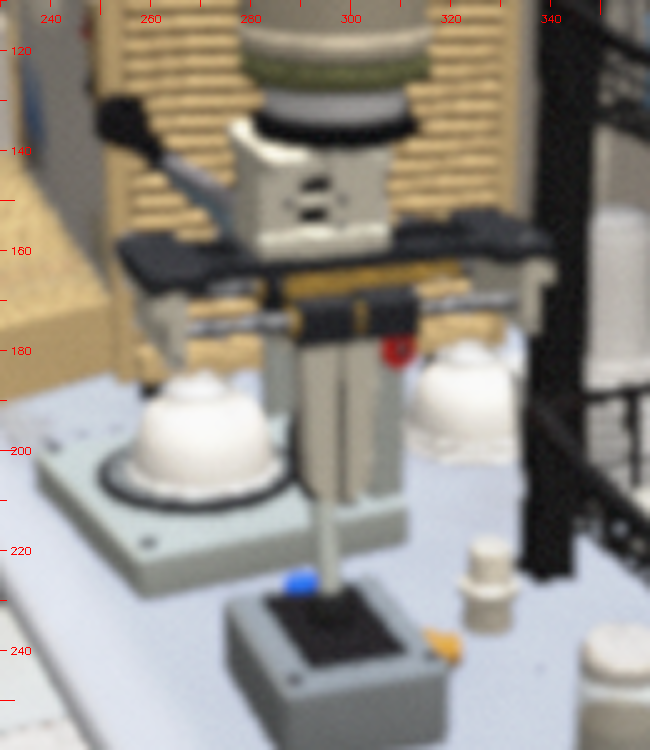

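Emit:
carry_out(
  steps=[
    {"xyz":[0,0.7,0],"rot":[0,0,0]},
    {"xyz":[0.1,1.4,0],"rot":[0,0,0]},
    {"xyz":[0.1,2.0,0],"rot":[0,0,0]},
    {"xyz":[0.1,2.0,0],"rot":[0,0,0]},
    {"xyz":[0.1,2.0,0],"rot":[0,0,0]},
  ],
)

```text
t: 23.5
tool_pos: [0.5035, -0.0865, 0.1311]
orientation: [3.139, -0.101, -0.003]
force: [-1.2, -6.4, -1.0]
opening: 0.0001
```

```bash
python3 - <<'E'
from h import *
s=read_state();print(s['tool_pos'],s['force'],s['wrist_torque'])
im=cv2.cvtColor(read_camera('scene'),cv2.COLOR_RGB2BGR); crop(im,230,110,360,260,5,'pics/s12.png')
c=calibration('wrist');im=cv2.cvtColor(read_camera('wrist'),cv2.COLOR_RGB2BGR); cv2.imwrite('pics/w12.png',im)
E
```

```text
[ 0.50353077 -0.08648519  0.13107586] [-1.21290267 -6.38731866 -0.95514767] [-1.10786887  0.25707823  0.0170123 ]
```

View pics/s12.png

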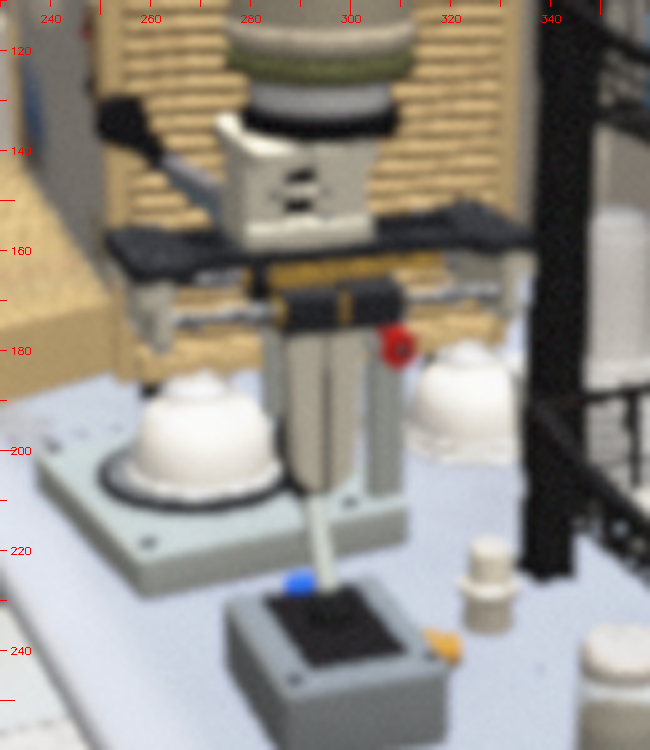

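View pics/w12.png

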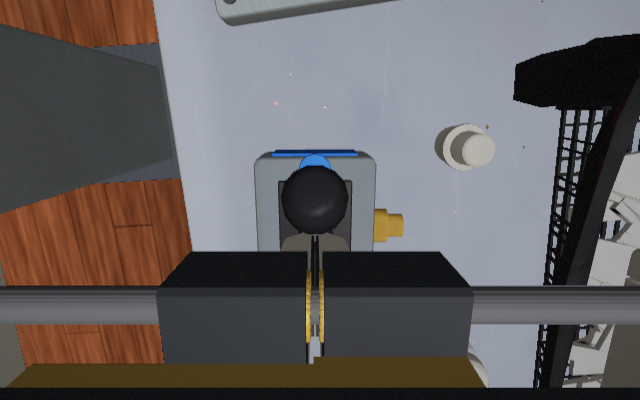

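```bash
python3 - <<'E'
from h import *
c=calibration('wrist')
for th in (.2,.3,.4,.5,.6):
    print(th,proj(c,[.5005+.09*np.sin(th)*.062,-.1045+.09*np.sin(th),.048+.09*np.cos(th)]))
E
```

```text
0.2 [[312.21162451 267.71406258]]
0.3 [[312.16695303 247.44319852]]
0.4 [[312.14465205 227.13083895]]
0.5 [[312.14493002 207.31866118]]
0.6 [[312.16702757 188.505609  ]]
```

Emit:
carry_out(
  steps=[
    {"xyz":[0,0,0],"rot":[0,0,0]},
    {"xyz":[0,0,0],"rot":[0,0,0]},
    {"xyz":[0,0,0],"rot":[0,0,0]},
    {"xyz":[0,0,0],"rot":[0,0,0]},
    {"xyz":[0,0,0],"rot":[0,0,0]},
    {"xyz":[0,0,0],"rot":[0,0,0]},
    {"xyz":[0,0,0],"rot":[0,0,0]},
    {"xyz":[0,0,0],"rot":[0,0,0]},
    {"xyz":[0,0,0],"rot":[0,0,0]},
    {"xyz":[0,0,0],"rot":[0,0,0]},
  ],
)

```text
t: 24.6
tool_pos: [0.5035, -0.0867, 0.1312]
orientation: [3.139, -0.102, -0.003]
force: [-1.4, -5.7, -0.6]
opening: 0.0007
```

Emit:
carry_out(
  steps=[
    {"xyz":[0,0,0],"rot":[0,0,0]},
    {"xyz":[0,0,0],"rot":[0,0,0]},
    {"xyz":[0,-1,0],"rot":[0,0,0]},
    {"xyz":[0,-2,0],"rot":[0,0,0]},
    {"xyz":[0,-3,0],"rot":[0,0,0]},
    {"xyz":[0,-4,0],"rot":[0,0,0]},
    {"xyz":[0,-5.5,0],"rot":[0,0,0]},
    {"xyz":[0,-7,0],"rot":[0,0,0]},
    {"xyz":[0,-7.5,2],"rot":[0,0,0]},
    {"xyz":[0,-7.5,6],"rot":[0,0,0]},
  ],
)

```text
t: 25.6
tool_pos: [0.5018, -0.1614, 0.1884]
orientation: [-3.137, 0.102, 0.011]
force: [-0.3, 0.6, -1.1]
opening: 0.0005
```

Emit:
carry_out(
  steps=[
    {"xyz":[-1,-1,4.5],"rot":[0,0,0]},
    {"xyz":[-3,-4,8],"rot":[0,0,0]},
    {"xyz":[-5,-8,11],"rot":[0,0,0]},
    {"xyz":[-5,-12,13],"rot":[0,0,0]},
    {"xyz":[-5,-14,13],"rot":[0,0,0]},
    {"xyz":[-5,-14,13],"rot":[0,0,0]},
    {"xyz":[-5,-14,13],"rot":[0,0,0]},
  ],
)

```text
t: 26.3
tool_pos: [0.4539, -0.3005, 0.3199]
orientation: [-3.138, 0.102, 0.003]
force: [0.7, -0.3, 0.1]
opening: 0.0004
```

```bash
python3 - <<'E'
from h import *
s=read_state();print(s['t'],s['tool_pos'],s['force'])
im=cv2.cvtColor(read_camera('scene'),cv2.COLOR_RGB2BGR); crop(im,230,110,430,260,4,'pics/s13.png')
im=cv2.cvtColor(read_camera('top'),cv2.COLOR_RGB2BGR); crop(im,200,150,360,260,5,'pics/t13.png')
E
```

```text
26.3 [ 0.45388734 -0.30050862  0.31994724] [ 0.73274665 -0.2756771   0.10644469]
```

View pics/s13.png

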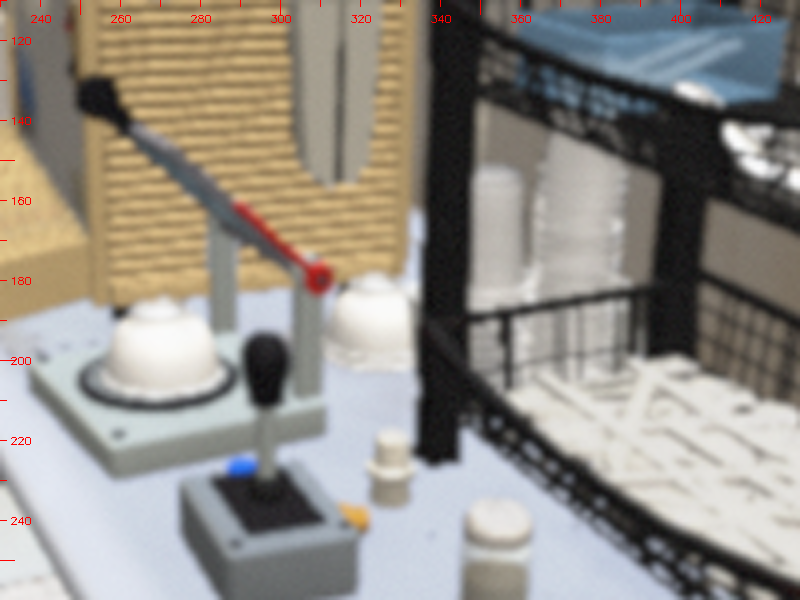

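View pics/t13.png

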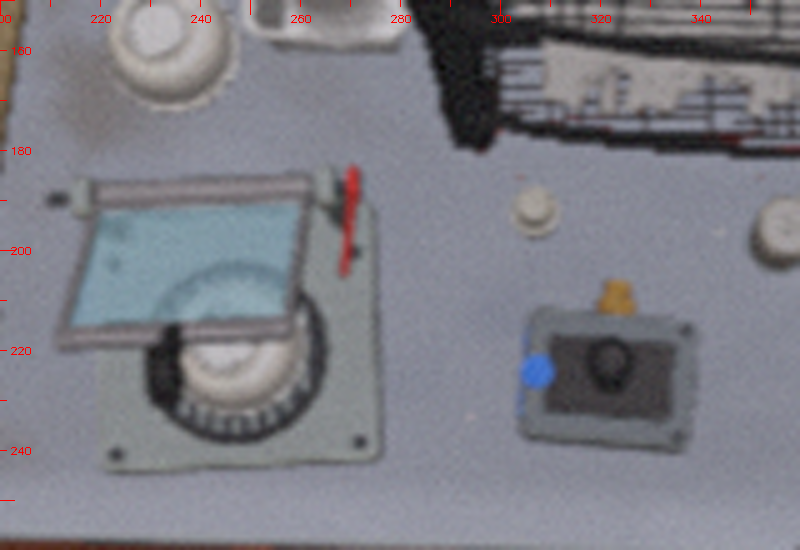

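```bash
python3 -c "
from plant import *
print(close_job())"
```

```text
the job is handed in; nothing more can be done
None
```

The task was carried out in full and handed in at about 26 s of the 72 s allowed; the hand-in gave no verdict.

- **Guard upright:** I pinched the grip and swung the guard back to about 1.68 rad by the tool's position, just past upright, then let go.
- **Bowl:** I picked it up by its foot and set it on the grille with a contact force of about 3 N, then released it. The wrist picture puts its centre about 5 to 6 mm behind the grille's centre, inside the 18 mm limit.
- **Guard at the pointer:** I lowered it to the red pointer and let go; it held. The pictures and the tool height put it at 0.765 to 0.80 rad. The pointer reads 0.77 to 0.80 rad. The two agree within about 2°.
- **Lever:** I pushed it to about 0.5 rad on the blue side and held it for at least 1.2 s. The last pictures show it upright again.
- **Other things:** In the last pictures the pointer, bowl stack, spout, pepper shaker and valve look unmoved. The toothpick jar was outside the last crops, and the arm never came near it. The arm ended clear of everything.

One measurement disagreed: two of the rinser's tray-corner points in the scene picture were off by 3 to 5 pixels in my position fit. The later wrist pictures showed the rinser's position was right to within about 3 mm.

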